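# Put the matches away in the child-safe tin

## Task

Put the matches away: pinch the two orange buttons on the lid of the blue child-safe tin together to free its catches, lift the lid off and set it down flat on the open stove top beside the tin. Put the matchbox into the tin, then put the lid back on and make sure it is fully home with both catches sprung out under the lip. Leave all the other things on the stove where they stand.

Things in the scene. Friction and masses are not known exactly. Their poses are not given: they have to be found in the camera images.
- tin_mouth (a point): Centre of the mouth of the blue match tin, in its rim plane, 90 mm above the stove. The tin is an open box held down by magnets (it does not move), outside 134 (x) x 104 (y) x 90 mm. Clear mouth 126 (x) x 80 mm (y): along each long side a steel lip 6 mm thick runs inward to y = +-40 mm; the lid's catches hook under these lips. x along the tin, y across, z up.
- tin_floor (a point): Centre of the tin's inner floor, 9 mm above the stove, 81 mm below the mouth; axes as for tin_mouth. The inside is 126 (x) x 96 mm (y).
- lid_rim (a point): Centre of the underside of the white lid's plate (138 (x) x 108 (y) x 4 mm). Lid home: this point is at tin_mouth, axes agree (a half turn is as good). Lid about 0.18 kg. A skirt reaches 25 mm below the plate and enters the mouth with 2 to 4 mm play each side; off the tin the lid stands level on it. On the plate is a turret 46 x 46 mm, its flat top 37 mm above this point.
- lid_grip (a point): Centre of the lid's turret, between the two orange buttons and half-way up them, 21 mm above lid_rim; lid axes. Buttons on the +y and -y sides, 34 mm wide (x), 26 mm tall, starting 2 mm above the plate's upper face; outer faces 66 mm apart when free, 48 mm when both are fully in. Nothing else stands on the plate beside them. The pinched buttons carry the lid.
- button_a (a joint): Travel (m) of the button on the lid's +y side: 0 out, 0.009 fully in; spring 2 N at 0, 5 N fully in. Its catch reaches 5 mm under the tin's lip; press both 7 mm or more to clear the lips. Held in, the lid lowers freely to its seat and the catches spring out on release; with free buttons the sloping catches snap in when the lid is pressed down with about 10 N.
- button_b (a joint): The same for the button on the lid's -y side.
- matchbox_mid (a point): Centre of the tan matchbox, 36 (x) x 56 (y) x 16 mm (z), about 30 g, lying flat on the stove near its front edge; the point is 8 mm above its underside. Pinch it across its 36 mm width. It has room in the tin in any position, also on end.
- cup: Grey tin cup with a strap handle, 68 x 88 x 62 mm, near the front edge: leave alone. Origin at the centre of its underside.
- cutter: Tin biscuit cutter with a bow, 57 mm across, 50 mm high, near the front edge: leave alone. Origin at the centre of its underside.
- candle: Candle holder, 88 x 109 x 63 mm, at the left, beside the stove pipe: leave alone. Origin at the centre of its underside.
- pipe_front (a point): Foremost point, at the stove top, of the flared foot of the dark stove pipe (does not move). The foot is a round cone, 270 mm across at the stove top; the pipe above it, about 160 mm across, rises to the ceiling, its axis 134 mm behind (+x) this point. Keep the arm and gripper clear of it. The stove top in front of it and to its left, behind the front row of small things, is free.

How it is judged (in metres and radians):
On the way, in this order (a step that is already met when the one before it is completed fails the run):
1. both buttons pinched in while the lid is still on the tin (value of joint each of button_a, button_b above 0.004 m and distance between lid_rim and tin_mouth below 0.02 m), for 0.05 s.
2. the lid stands released and level on the stove top beside the tin (horizontal distance between lid_rim and tin_mouth above 0.1 m and height (world z) of lid_rim below 0.04 m and angle between lid_rim's own z axis and vertical below 0.12 rad and contact force between the fingers and lid below 0.3 N), for 0.2 s.
3. the matchbox lies released in the tin (x of matchbox_mid in the frame of tin_floor between -0.064 and 0.064 m and y of matchbox_mid in the frame of tin_floor between -0.05 and 0.05 m and z of matchbox_mid in the frame of tin_floor between 0 and 0.045 m and contact force between the fingers and matchbox below 0.3 N), for 0.2 s.
At the end, for the whole second after the job is handed in: The matchbox is inside the tin; the lid is on it, centred within 6 mm, its plate within 3 mm of the rim and level within 0.04 rad, both buttons sprung out to within 2.5 mm; lid and matchbox are released and at rest (all of step 3 and horizontal distance between lid_rim and tin_mouth below 0.006 m and z of lid_rim in the frame of tin_mouth between -0.003 and 0.003 m and angle between lid_rim's own z axis and vertical below 0.04 rad and value of joint each of button_a, button_b below 0.0025 m and contact force between the fingers and lid below 0.3 N and linear speed of each of lid, matchbox below 0.02 m/s); the robot touches nothing.
It fails at once if a bystander is moved more than 30 mm or tipped (distance of any of cup, cutter, candle from where it was at the start of the episode above 0.03 m or angle between any of cup, cutter, candle's own z axis and vertical above 0.35 rad).
It also fails if it takes over 72 s, if anything falls off the work surface, if the arm or the gripper's body presses on something with over 40 N, if the wrist force passes 120 N, or if a joint passes its speed limit or range.

## Robot

A 7-joint arm with a two-finger parallel gripper is mounted at the origin on a cart in front of the work surface, level with it; the furniture and walls round the work are solid. World frame = base frame: x ahead of the robot, y to its left, z up, the work surface at z = 0. Lengths are in mm, angles in rad, forces in N, time in s.
With the tool pointing down it reaches from about 425 to 950 mm from the base axis. Payload 4.7 kg.
Tool frame: the origin (TCP) lies on the centre line of the jaws, within the pads' length; the fingertips stand 22 mm ahead of it and the grasp point (between the pads) lies 3 mm ahead of it; z points along the fingers, y is the line along which they close (so a half turn about z gives the same grasp; the last joint's range is limited). The gripper opens to 85 mm and grips with 20 to 120 N. Pads are 22 mm wide; open, the fingers measure 114 mm over their backs; the gripper's body (76 mm by 85 mm) begins 54 mm behind the grasp point. The pads swing forward as they close: fully open they stand 13 mm farther back than shut.
Start: joints at [-1.287, 0.469, -0.049, 1.532, 0.024, 1.141, -0.082], TCP at [207.673, 642.276, 253.335] pointing down, gripper open.
Joint ranges: [-2.59, 2.59], [-0.33, 1.99], [-1.39, 1.29], [0.1, 2.45], [-1.04, 4.18], [0.21, 1.99], [-2.66, 2.66]. Speed limits (rad/s): [2.57, 2.57, 3.14, 3.14, 3.14, 3.14, 3.14].

## Interface

Orientations are given as a 3x3 rotation matrix whose columns are the frame's x, y, z axes.
In Python, from workcell import * gives the robot as it stands. The module is installed in compiled form; this text tells all that it offers.
- The arm moves only by the tool move_arm, never from a script. Its argument "steps" is text: rows parted by semicolons, each of 7 numbers parted by spaces: the turn, a rotation vector about the tool's x, y, z in degrees, then the shift along the tool's x, y, z in mm, then the closure in counts, from 0 (fully open) to 255 (shut). A call has 1 to 10 rows; each row is the pose to reach, as a shift and turn from the pose commanded when the call began, along the tool's axes at that moment; what a row does not reach only later rows make up. A row lasts 1/10 s, in which the tool goes at most 50 mm and 8.59 degrees, less where a joint would pass 70% of its speed; a pose out of reach is approached as far as the arm can. A call with a gripper value outside its range is refused whole. The fingers move at their own pace and stop on an object; the grip force is fixed at half the most. Time passes only in rows, so rows that repeat a pose let the fingers close. It gives the time, the measured TCP pose, the force, the opening and the grip force at its end, in the units of the state.
- sense(): the state, without advancing time (a new reading comes with each control period).
- get_image(name): name is "scene" or "side" or "wrist"; returns the picture (420x560x3 uint8, red, green, blue); there is no depth.
- get_calibration(name): a dict with "camera_matrix" (3x3 intrinsics, pixels), "k1" (the pictures are not rectified: a ray, as slopes to the right and down, at radius r is drawn at 1 + k1 r^2 times it, then the intrinsics apply), "pose" (4x4, takes a point from camera to world coordinates); the wrist camera has in their place "tool_from_camera" (4x4, takes a point from camera to tool coordinates, whose origin is the TCP and whose axes are the flange's). Camera axes: x right, y down, z forward; pixel columns grow to the right and rows downward; lengths in mm; the calibration is good to about 2 mm. A picture is of the moment at which its call begins: read the wrist's pose just before it. get_calibration takes no time and is no camera call.
- finish_job(): hands the job in; it is judged then, once.
Trained networks look in the newest picture that a camera, given by its name, has taken for a name from the list of things; names that differ only in an ending like _2 or _b are one class to them, and where a whole thing is asked for, a point or a joint stands for the part that bears it (a point fixed in the world has none). Each returns a list of dicts, best first, with "score" (0 to 1); they miss things now and then, are a little off and sometimes report something else, mostly with a low value. They report only what shows in the picture. A call takes as long as a camera call.
- boxes_of(query, camera): "xy" ([column, row] in pixels, amid what is visible of it).
- masks_of(query, camera): "pixels" (420x560 bool, what is visible of it) and "xy" ([column, row] in pixels, amid what is visible of it).
- landmark_of(query, camera): "xy" ([column, row] in pixels: a listed point, or the origin of a listed thing).
The state is a dict: "time_s": time; "qpos": joint angles; "joint_velocities": joint speeds; "joint_efforts": joint torques, N m; "tcp_pos": TCP position; "orientation": TCP orientation; "force": force on the tool from outside, world axes, zero at the start; "torque": the same for the moment, N m; "finger_gap": finger opening in mm; "grip_force": force on a finger pad.
Only numpy, scipy, OpenCV 4.12 (cv2) and the standard library are available. Lean on these libraries where they do the work, as an engineer would, in place of code of your own. Each camera call takes 0.05 s, during which the arm holds its last target. There are 200 camera calls.

## Working session

There is one attempt and no reset: what is moved stays moved. The work goes in short steps, Python scripts to look and compute and a tool call to move; the robot and the scene stay as the last step left them, time stands still between calls to the robot, and variables do not carry over. Pictures are saved under pics/ and viewed, at most 10 in all, crops included, and the job is handed in when it is done.

Besides the shell and the picture viewer there is one more tool, called in YAML: its name, and indented under it one key for each argument. move_arm: Moves the arm, as the interface text tells. Its arguments: {"type":"object","properties":{"steps":{"type":"string"}},"required":["steps"]}

```bash
mkdir -p pics; cat > h.py <<'E'
from workcell import *
import numpy as np, cv2
def K(n):
    c=get_calibration(n); s=sense()
    if 'pose' in c: T=np.array(c['pose'])
    else:
        W=np.eye(4); W[:3,:3]=np.array(s['orientation']); W[:3,3]=s['tcp_pos']; T=W@np.array(c['tool_from_camera'])
    return np.array(c['camera_matrix']),c['k1'],T
def ray(n,xy,cal=None):
    M,k,T=cal or K(n)
    d=np.array([(xy[0]-M[0,2])/M[0,0],(xy[1]-M[1,2])/M[1,1]]); u=d.copy()
    for _ in range(20): u=d/(1+k*(u@u))
    v=T[:3,:3]@np.array([u[0],u[1],1]); return T[:3,3],v/np.linalg.norm(v)
def atz(n,xy,z,cal=None):
    o,v=ray(n,xy,cal); return o+v*(z-o[2])/v[2]
def tri(rs):
    A=0;b=0
    for o,v in rs:
        P=np.eye(3)-np.outer(v,v); A=A+P; b=b+P@o
    p=np.linalg.solve(A,b); return p,[round(float(np.linalg.norm((np.eye(3)-np.outer(v,v))@(p-o))),1) for o,v in rs]
def save(n,f):
    im=get_image(n); cv2.imwrite('pics/'+f,im[:,:,::-1]); return im
def rel(p):  # world point -> tool axes shift from TCP
    s=sense(); return np.array(s['orientation']).T@(np.array(p)-np.array(s['tcp_pos']))
E
python3 - <<'E'
from h import *
np.set_printoptions(precision=1,suppress=True)
s=sense(); print(s['tcp_pos'],s['orientation'],s['finger_gap'])
ims=[save(n,n+'0.png') for n in ('scene','side','wrist')]
cv2.imwrite('pics/ss.png',np.hstack([cv2.resize(i,(400,300)) for i in ims[:2]])[:,:,::-1])
for q in ['tin_mouth','lid_rim','lid_grip','matchbox_mid','cup','cutter','candle','pipe_front']:
    R=[]
    for n in ('scene','side'):
        d=landmark_of(q,n)
        print(q,n,[(np.round(e['xy']),round(e['score'],2)) for e in d[:2]])
        if d:R.append(ray(n,d[0]['xy']))
    if len(R)==2: print('   ',*tri(R))
E
```

```text
[207.5 641.7 252.3] [[-1.   0.3 -0. ]
 [ 0.3  1.  -0. ]
 [-0.  -0.  -1. ]] 85.51302405226802
tin_mouth scene []
tin_mouth side []
lid_rim scene [(array([345., 232.]), 0.6)]
lid_rim side [(array([352., 248.]), 0.67)]
    [ 620.2 -121.3   84.4] [2.6, 2.6]
lid_grip scene [(array([346., 225.]), 0.6)]
lid_grip side [(array([348., 243.]), 0.93)]
    [ 606.1 -127.   105.1] [2.6, 2.6]
matchbox_mid scene [(array([238., 281.]), 0.97)]
matchbox_mid side [(array([228., 294.]), 0.56), (array([267., 214.]), 0.24)]
    [439.8   9.3  -9.8] [0.9, 0.9]
cup scene [(array([191., 250.]), 0.84)]
cup side [(array([193., 258.]), 0.97)]
    [432.8 146.9   6.3] [0.1, 0.1]
cutter scene [(array([306., 326.]), 0.69), (array([192., 251.]), 0.21)]
cutter side [(array([284., 346.]), 0.6)]
    [ 439.4 -165.8  -12.5] [1.6, 1.6]
candle scene [(array([280., 222.]), 0.74), (array([240., 190.]), 0.56)]
candle side [(array([266., 214.]), 0.64)]
    [452.6 -92.6 177.3] [7.0, 7.0]
pipe_front scene [(array([280., 224.]), 0.84), (array([304., 326.]), 0.49)]
pipe_front side [(array([296., 243.]), 0.84)]
    [650.5  79.6   3.2] [3.1, 3.1]
```

View pics/scene0.png

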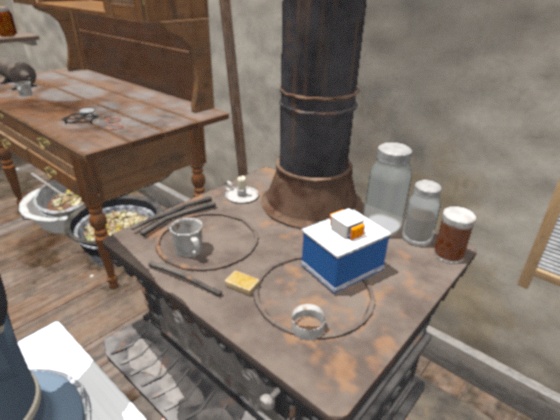

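View pics/side0.png

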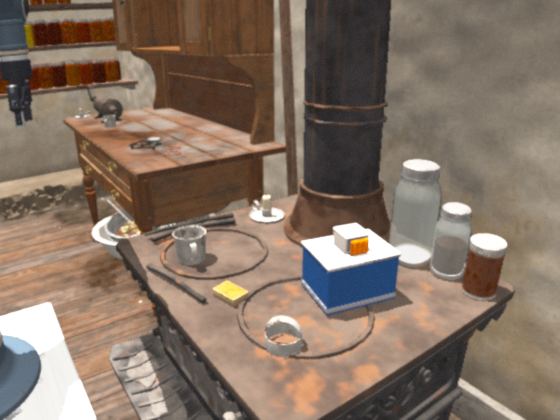

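Both views agree: tin with lid at about (345,232) in scene, matchbox at (240,283), cutter at (308,322), cup at (188,240), candle left of the pipe at (241,190). The jars stand close behind and to the right of the tin. I'll go above the front of the stove first.

move_arm:
  steps: "0 0 0 -325 -259 -40 0;0 0 0 -325 -259 -40 0;0 0 0 -325 -259 -40 0;0 0 0 -325 -259 -40 0;0 0 0 -325 -259 -40 0;0 0 0 -325 -259 -40 0;0 0 0 -325 -259 -40 0;0 0 0 -325 -259 -40 0;0 0 0 -325 -259 -40 0;0 0 0 -325 -259 -40 0"

```text
time_s: 1.95
tcp_pos: [439.5, 292.5, 294.0]
orientation: [[-0.949, 0.315, 0.002], [0.315, 0.949, 0.0], [-0.002, 0.001, -1.0]]
force: [-0.2, 0.1, -0.3]
finger_gap: 85.3
grip_force: 0.0
```

```bash
python3 - <<'E'
from h import *
np.set_printoptions(precision=3,suppress=True)
s=sense(); print(s['tcp_pos'],s['qpos'],s['time_s']); print(np.array(s['orientation'])); print('tool shift to (565,-125,290)',rel([565,-125,290]))
# mask-based tin/lid
for n in('scene','side'):
    get_image(n)
    for q in('lid_rim','candle'):
        m=landmark_of(q,n); print(q,n,[(e['xy'],e['score']) for e in m[:3]])
E
```

```text
[439.49  292.491 294.021] [-0.766  0.189  0.115  1.836 -0.023  1.116  0.607] 1.95
[[-0.949  0.315  0.002]
 [ 0.315  0.949  0.   ]
 [-0.002  0.001 -1.   ]]
tool shift to (565,-125,290) [-250.45  -356.826    4.22 ]
lid_rim scene [([344.7, 231.6], 0.68)]
candle scene [([240.6, 193.6], 0.74), ([240.2, 282.9], 0.58)]
lid_rim side [([349.5, 246.4], 0.64)]
candle side [([265.1, 212.4], 0.78)]
```

move_arm:
  steps: "0 0 -18.4 -250 -357 0 0;0 0 -18.4 -250 -357 0 0;0 0 -18.4 -250 -357 0 0;0 0 -18.4 -250 -357 0 0;0 0 -18.4 -250 -357 0 0;0 0 -18.4 -250 -357 0 0;0 0 -18.4 -250 -357 0 0;0 0 -18.4 -250 -357 0 0;0 0 -18.4 -250 -357 0 0;0 0 -18.4 -250 -357 0 0"

```text
time_s: 3.25
tcp_pos: [565.7, -127.6, 293.2]
orientation: [[-1.0, 0.001, 0.0], [0.001, 1.0, -0.004], [-0.0, -0.004, -1.0]]
force: [-0.7, -0.4, 0.0]
finger_gap: 85.4
grip_force: 0.0
```

```bash
python3 - <<'E'
from h import *
np.set_printoptions(precision=3,suppress=True)
s=sense(); print(s['tcp_pos'],s['qpos'],s['time_s']); print(np.array(s['orientation'])); print(get_calibration('wrist'))
cal=K('wrist'); save('wrist','w1.png')
for q in('lid_rim','lid_grip','button_a','matchbox_mid','cutter','tin_mouth'):
    m=landmark_of(q,'wrist'); print(q,[(e['xy'],round(e['score'],2)) for e in m[:3]])
    if m: print(atz('wrist',m[0]['xy'],{'lid_rim':90,'lid_grip':111,'button_a':111,'matchbox_mid':8}.get(q,90),cal))
for q in('lid_rim',):
    m=masks_of(q,'wrist')
    for e in m[:1]:
        p=np.argwhere(e['pixels'])[:,::-1].astype(np.float32); print(e['score'],len(p),cv2.minAreaRect(p))
E
```

```text
[ 565.687 -127.558  293.241] [-0.15   0.285  0.374  1.735 -0.109  1.141  1.826] 3.25
[[-1.     0.001  0.   ]
 [ 0.001  1.    -0.004]
 [-0.    -0.004 -1.   ]]
{'camera_matrix': array([[374.099,   0.   , 274.336],
       [  0.   , 374.099, 208.834],
       [  0.   ,   0.   ,   1.   ]]), 'k1': -0.051411350593644316, 'tool_from_camera': array([[   0.   ,   -0.964,   -0.265,   66.748],
       [   1.   ,   -0.   ,    0.   ,   -0.126],
       [  -0.   ,   -0.265,    0.964, -122.147],
       [   0.   ,    0.   ,    0.   ,    1.   ]])}
lid_rim [([273.7, 229.3], 0.82)]
[ 607.783 -129.108   90.   ]
lid_grip [([274.7, 236.1], 0.88), ([457.0, 244.3], 0.59)]
[ 606.922 -128.123  111.   ]Traceback (most recent call last):
  File "<stdin>", line 6, in <module>
ValueError: it knows: candle, cup, cutter, lid_grip, lid_rim, matchbox_mid, pipe_front, tin_floor, tin_mouth
```

View pics/w1.png

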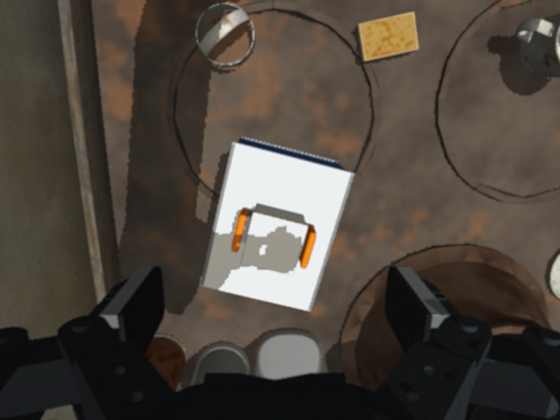

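The wrist view shows the lid with corners near (238,140), (355,172), (312,310), (205,287) and the buttons at (239,230) and (308,247). The jars are at (160–290,350), just behind it, and the matchbox is at (388,36).

```bash
python3 - <<'E'
from h import *
np.set_printoptions(precision=1,suppress=True)
cal=K('wrist'); im=get_image('wrist')
def rect(q,z,i=0):
    e=masks_of(q,'wrist')[i]; p=np.argwhere(e['pixels'])[:,::-1].astype(float)
    w=np.array([atz('wrist',x,z,cal)[:2] for x in p],dtype=np.float32)
    r=cv2.minAreaRect(w); print(q,round(e['score'],2),len(p),r); return r
rect('lid_rim',94)
rect('matchbox_mid',16)
for q,z in(('matchbox_mid',8),('lid_grip',111),('lid_rim',90)): print(q,atz('wrist',landmark_of(q,'wrist')[0]['xy'],z,cal))
# by-hand corners at plate top and buttons
c=np.array([atz('wrist',x,94,cal)[:2] for x in [(238,140),(355,172),(312,310),(205,287)]]);print(c,c.mean(0))
for a,b in((1,2),(0,3),(0,1),(3,2)): d=c[b]-c[a]; print(np.linalg.norm(d),np.degrees(np.arctan2(d[1],d[0])))
b=[atz('wrist',x,115,cal)[:2] for x in [(239,230),(308,247)]]; d=b[1]-b[0]; print(b,d,np.degrees(np.arctan2(d[1],d[0]))-90,(b[0]+b[1])/2)
print('jar',[atz('wrist',x,z,cal) for x,z in (((258,345),150),((322,345),150),((290,330),150),((290,330),100))])
print([atz('wrist',x,0,cal) for x in((105,200),(225,60))])
for n in('scene','side'):
    cc=K(n); get_image(n)
    print(n,'grip',atz(n,landmark_of('lid_grip',n)[0]['xy'],111,cc),'rim',atz(n,landmark_of('lid_rim',n)[0]['xy'],90,cc),'match',atz(n,landmark_of('matchbox_mid',n)[0]['xy'],8,cc),'pipe',atz(n,landmark_of('pipe_front',n)[0]['xy'],0,cc),'candle',atz(n,landmark_of('candle',n)[0]['xy'],0,cc))
# jars ground/top in both
J={'scene':[(395,150),(428,187)],'side':[(421,169),(456,211)]}
for k in(0,1): print('jartop',tri([ray(n,J[n][k]) for n in J]))
E
```

```text
lid_rim 0.86 17411 ((608.5292358398438, -128.8857879638672), (109.19583129882812, 139.7875518798828), 75.43965148925781)
matchbox_mid 0.75 2204 ((431.0982360839844, -16.547168731689453), (37.175540924072266, 58.69769287109375), 12.910672187805176)
matchbox_mid [430.2 -18.4   8. ]
lid_grip [ 606.6 -128.2  111. ]
lid_rim [ 607.7 -128.1   90. ]
[[ 526.2 -150.3]
 [ 552.6  -49.1]
 [ 687.3  -81.4]
 [ 663.9 -183.7]] [ 607.5 -116.1]
138.55358083208162 -13.509824498512252
141.64366672358776 -13.65681987265467
104.57292436002264 75.38569265330082
104.92238541544242 77.07662230337793
[array([ 599.6, -148.6]), array([614.3, -89.7])] [14.8 58.8] -14.08592765658888 [ 607.  -119.2]
jar [array([ 687.3, -131.3,  150. ]), array([686.9, -78.7, 150. ]), array([ 672.9, -105.3,  150. ]), array([ 705.7, -102.5,  100. ])]
[array([ 603.5, -314. ,    0. ]), array([ 451.4, -171.7,    0. ])]
scene grip [ 605.6 -128.9  111. ] rim [ 613.2 -125.5   90. ] match [423.8 -12.5   8. ] pipe [657.3  94.6   0. ] candle [699. 269.   0.]
side grip [ 600.6 -136.1  111. ] rim [ 604.4 -133.7   90. ] match [428.3 -18.8   8. ] pipe [653.6  88.    0. ] candle [693.9 276.    0. ]
jartop (array([ 818.5, -105.6,  194.2]), [1.8, 1.8])
jartop (array([ 820.8, -194.3,  133.2]), [1.2, 1.2])
```

```bash
python3 - <<'E'
from h import *
s=sense(); print(s['time_s'],np.round(s['tcp_pos'],1),np.round(s['orientation'],3)); print(rel([607.5,-128.5,205]))
E
```

```text
4.3 [ 565.2 -120.8  293.2] [[-1.    -0.008 -0.   ]
 [-0.008  1.     0.   ]
 [ 0.     0.    -1.   ]]
[-42.23190526  -8.03600239  88.22321044]
```

move_arm:
  steps: "0 0 7 -21 -4 44 0;0 0 14.5 -42 -8 88 0;0 0 14.5 -42 -8 88 0;0 0 14.5 -42 -8 88 0;0 0 14.5 -42 -8 88 0;0 0 14.5 -42 -8 88 0"

```text
time_s: 4.9
tcp_pos: [607.9, -128.9, 207.9]
orientation: [[-0.97, 0.242, 0.004], [0.242, 0.97, 0.0], [-0.004, 0.001, -1.0]]
force: [0.0, -0.8, 0.9]
finger_gap: 85.2
grip_force: 0.0
```

```bash
cat > look.py <<'E'
from h import *
import sys
np.set_printoptions(precision=1,suppress=True)
def rect(q,z,cal):
    e=masks_of(q,'wrist')
    if not e: print(q,'none'); return
    e=e[0]; p=np.argwhere(e['pixels'])[:,::-1].astype(float)
    w=np.array([atz('wrist',x,z,cal)[:2] for x in p],dtype=np.float32)
    print(q,'rect',round(e['score'],2),cv2.minAreaRect(w))
def orange(cal,im,z):
    h=cv2.cvtColor(im,cv2.COLOR_RGB2HSV); m=cv2.inRange(h,(5,180,120),(20,255,255))
    n,_,st,c=cv2.connectedComponentsWithStats(m)
    for i in range(1,n):
        if st[i,4]>60: print('orange',st[i],atz('wrist',c[i],z,cal))
if __name__=='__main__':
    s=sense(); print(s['time_s'],np.round(s['tcp_pos'],1)); print(np.round(s['orientation'],3))
    cal=K('wrist'); im=save('wrist',sys.argv[1])
    rect('lid_rim',94,cal); orange(cal,im,111)
    for q,z in(('lid_grip',111),('lid_rim',90)):
        for e in landmark_of(q,'wrist')[:1]: print(q,atz('wrist',e['xy'],z,cal),e['score'])
E
python3 look.py w2.png
```

```text
4.9 [ 607.9 -128.9  207.9]
[[-1.   0.2  0. ]
 [ 0.2  1.   0. ]
 [-0.   0.  -1. ]]
lid_rim rect 0.58 ((609.0545043945312, -129.60916137695312), (109.65042877197266, 140.27203369140625), 75.59890747070312)
orange [217 196  12  55 543] [ 602.8 -160.1  111. ]
orange [319 197  12  55 494] [618.2 -99.5 111. ]
lid_grip [ 607.2 -128.2  111. ] 0.83
```

View pics/w2.png

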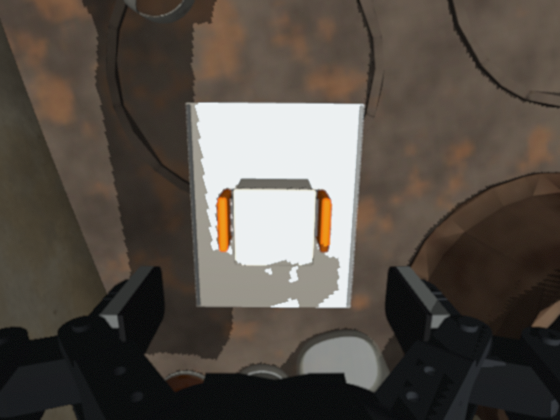

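Lid square in view and centred between the jaws (buttons at columns 223 and 325, midpoint 274). Descend and pinch.

move_arm:
  steps: "0 0 0 0 0 40 0;0 0 0 0 0 70 0;0 0 0 0 0 84 0;0 0 0 0 0 84 0;0 0 0 0 0 84 0;0 0 0 0 0 84 200;0 0 0 0 0 84 255;0 0 0 0 0 84 255;0 0 0 0 0 84 255;0 0 0 0 0 84 255"

```text
time_s: 6.1
tcp_pos: [608.8, -129.1, 123.8]
orientation: [[-0.97, 0.243, 0.004], [0.243, 0.97, -0.001], [-0.004, 0.0, -1.0]]
force: [-0.4, -0.7, 8.1]
finger_gap: 45.1
grip_force: 62.6
```

move_arm:
  steps: "0 0 0 0 0 -3 255;0 0 0 0 0 -6 255;0 0 0 0 0 -10 255;0 0 0 0 0 -10 255"

```text
time_s: 6.5
tcp_pos: [607.4, -128.4, 131.6]
orientation: [[-0.97, 0.242, 0.0], [0.242, 0.97, 0.0], [-0.0, 0.0, -1.0]]
force: [0.1, -1.1, -1.5]
finger_gap: 44.8
grip_force: 61.4
```

```bash
python3 - <<'E'
from h import *
a,b=[save(n,n+'1.png')[130:290,260:470] for n in('scene','side')]
cv2.imwrite('pics/c1.png',np.hstack([cv2.resize(i,(400,305)) for i in (a,b)])[:,:,::-1])
E
```

```text
(no output)
```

View pics/c1.png

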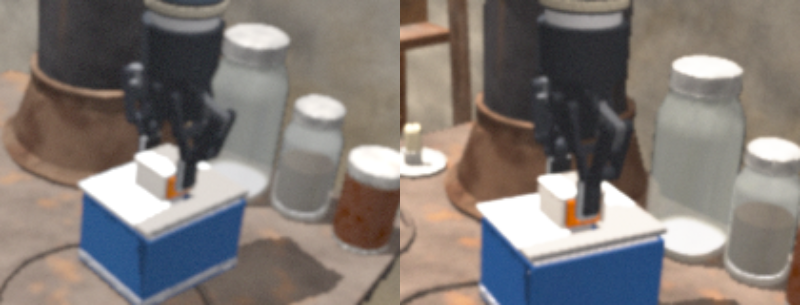

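Lid is free (about 1.5 N carried, slight gap under its edge). Lift and carry it to the open area near (560, 65).

move_arm:
  steps: "0 0 0 0 0 -40 255;0 0 0 20 40 -50 255;0 0 0 43 82 -50 255;0 0 0 63 120 -50 255;0 0 0 83 158 -50 255;0 0 0 93 176 -50 255;0 0 0 93 176 -20 255;0 0 0 93 176 10 255;0 0 0 93 176 30 255;0 0 0 93 176 30 255"

```text
time_s: 7.6
tcp_pos: [557.3, 64.8, 98.4]
orientation: [[-0.97, 0.242, -0.007], [0.242, 0.97, -0.001], [0.006, -0.003, -1.0]]
force: [-0.3, -0.8, -2.0]
finger_gap: 44.8
grip_force: 62.0
```

move_arm:
  steps: "0 0 0 0 0 20 255;0 0 0 0 0 35 255;0 0 0 0 0 42 255;0 0 0 0 0 42 255"

```text
time_s: 8.0
tcp_pos: [559.9, 64.8, 59.5]
orientation: [[-0.97, 0.243, -0.0], [0.243, 0.97, 0.0], [0.0, 0.0, -1.0]]
force: [-0.2, -0.6, -1.3]
finger_gap: 44.7
grip_force: 61.9
```

move_arm:
  steps: "0 0 0 0 0 2 255;0 0 0 0 0 3 255;0 0 0 0 0 3 255"

```text
time_s: 8.3
tcp_pos: [560.7, 64.7, 58.8]
orientation: [[-0.97, 0.243, 0.002], [0.243, 0.97, 0.001], [-0.001, 0.001, -1.0]]
force: [-3.9, -0.2, 13.7]
finger_gap: 45.0
grip_force: 63.9
```

Touched down (13.7 N). Release and rise.

move_arm:
  steps: "0 0 0 0 0 0 100;0 0 0 0 0 0 0;0 0 0 0 0 0 0;0 0 0 0 0 0 0;0 0 0 0 0 0 0;0 0 0 0 0 -30 0;0 0 0 0 0 -80 0;0 0 0 0 0 -130 0;0 0 0 0 0 -150 0;0 0 0 0 0 -150 0"

```text
time_s: 9.3
tcp_pos: [561.9, 65.0, 210.1]
orientation: [[-0.97, 0.242, 0.008], [0.242, 0.97, 0.002], [-0.007, 0.004, -1.0]]
force: [0.5, 1.5, -0.1]
finger_gap: 85.3
grip_force: 0.0
```

```bash
python3 - <<'E'
from look import *
s=sense(); print(s['time_s'],np.round(s['tcp_pos'],1),np.round(s['qpos'],2))
cal=K('wrist'); im=save('wrist','w3.png'); rect('lid_rim',29,cal); orange(cal,im,46); rect('matchbox_mid',16,cal)
h=landmark_of('tin_mouth','wrist')
for e in h[:1]: print('mouth',e,atz('wrist',e['xy'],90,cal))
for n in('scene','side'):
    c=K(n); save(n,n+'2.png')
    for q,z in(('tin_mouth',90),('tin_floor',9),('lid_rim',25)):
        for e in landmark_of(q,n)[:1]: print(n,q,e,atz(n,e['xy'],z,c))
print(rel([430.5,-17.5,180]))
E
```

```text
9.3 [561.9  65.  210.1] [-0.5  0.3  0.4  1.9 -0.1  0.9  1.3]
lid_rim rect 0.89 ((560.2871704101562, 64.92454528808594), (108.93428039550781, 139.51710510253906), 75.88540649414062)
orange [128  49  11  12  64] [438.   -8.4  46. ]
orange [229 171  10  43 334] [553.3  34.8  46. ]
orange [308 171   9  43 304] [568.5  94.5  46. ]
matchbox_mid rect 0.98 ((431.67822265625, -14.073970794677734), (39.36420440673828, 59.096920013427734), 12.47769546508789)
mouth {'xy': [38.9, 327.2], 'score': 0.81} [ 609.6 -130.2   90. ]
scene tin_mouth {'xy': [348.0, 231.9], 'score': 0.6} [ 612.4 -130.5   90. ]
scene tin_floor {'xy': [343.0, 263.5], 'score': 0.7} [ 613.6 -127.2    9. ]
scene lid_rim {'xy': [258.7, 232.5], 'score': 0.73} [561.1  65.9  25. ]
side tin_mouth {'xy': [351.9, 250.9], 'score': 0.93} [ 606.9 -135.    90. ]
side lid_rim {'xy': [267.0, 245.8], 'score': 0.92} [570.1  73.8  25. ]
[ 105.3 -111.2   26. ]
```

View pics/scene2.png

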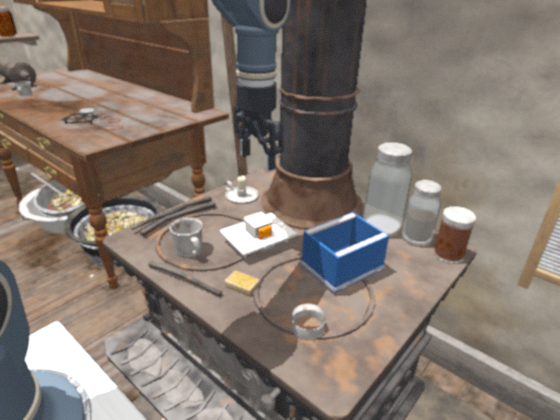

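The lid stands flat on the stove at (258,232) and the tin is open. Next the matchbox.

move_arm:
  steps: "0 0 8 27 -27 0 0;0 0 16 54 -55 0 0;0 0 24 80 -82 10 0;0 0 32 107 -110 20 0;0 0 40 107 -110 26 0;0 0 48 107 -110 26 0;0 0 56 107 -110 26 0;0 0 63.3 107 -110 26 0;0 0 63.3 107 -110 26 0;0 0 63.3 107 -110 26 0"

```text
time_s: 10.9
tcp_pos: [429.3, -15.9, 180.3]
orientation: [[-0.222, 0.975, 0.0], [0.975, 0.222, 0.0], [0.0, 0.0, -1.0]]
force: [0.5, 1.1, -0.1]
finger_gap: 85.5
grip_force: 0.0
```

```bash
python3 - <<'E'
from look import *
s=sense(); print(s['time_s'],np.round(s['tcp_pos'],1),np.round(s['qpos'],2));print(np.round(s['orientation'],4).tolist())
cal=K('wrist'); im=save('wrist','w4.png'); rect('matchbox_mid',16,cal)
e=landmark_of('matchbox_mid','wrist')[0]; p=atz('wrist',e['xy'],8,cal); print(e,p,rel([p[0],p[1],10]))
E
```

```text
10.9 [429.3 -15.9 180.3] [-0.6  0.2  0.6  2.2 -0.1  0.8  0.3]
[[-0.2222, 0.975, 0.0001], [0.975, 0.2222, 0.0001], [0.0001, 0.0002, -1.0]]
matchbox_mid rect 0.67 ((430.7899169921875, -13.867790222167969), (36.75389862060547, 57.103275299072266), 12.850647926330566)
{'xy': [274.3, 194.5], 'score': 0.63} [429.9 -17.7   8. ] [ -1.9   0.2 170.3]
```

View pics/w4.png

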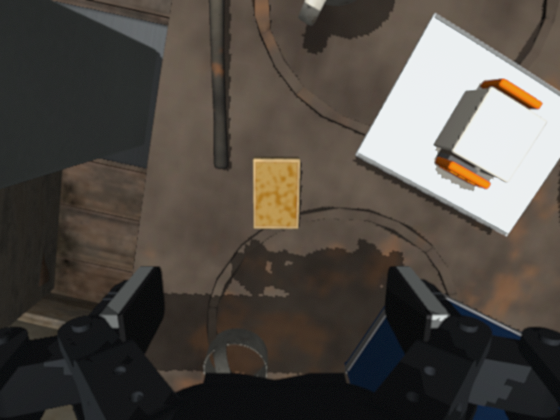

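Matchbox centred between jaws (columns 253–300, rows 158–229).

move_arm:
  steps: "0 0 0 -1 1 40 80;0 0 0 -1 1 80 80;0 0 0 -1 1 120 80;0 0 0 -1 1 145 80;0 0 0 -1 1 154 80;0 0 0 -1 1 154 80;0 0 0 -1 1 154 80;0 0 0 -1 1 154 255;0 0 0 -1 1 154 255;0 0 0 -1 1 154 255"

```text
time_s: 12.05
tcp_pos: [431.5, -16.5, 27.8]
orientation: [[-0.22, 0.976, 0.003], [0.976, 0.22, 0.001], [0.0, 0.003, -1.0]]
force: [-1.1, 0.4, 8.7]
finger_gap: 34.2
grip_force: 59.6
```

move_arm:
  steps: "0 0 0 0 0 0 255;0 0 0 0 0 0 255;0 0 0 0 0 -10 255;0 0 0 0 0 -50 255;0 0 0 0 0 -100 255;0 0 0 0 0 -150 255;0 0 0 0 0 -170 255;0 0 0 0 0 -170 255"

```text
time_s: 12.85
tcp_pos: [432.5, -16.5, 200.0]
orientation: [[-0.22, 0.975, 0.008], [0.976, 0.22, 0.003], [0.002, 0.009, -1.0]]
force: [0.5, 0.9, -0.8]
finger_gap: 33.9
grip_force: 60.3
```

```bash
python3 - <<'E'
from look import *
s=sense(); print(s['time_s'],np.round(s['tcp_pos'],1),np.round(s['qpos'],2),np.round(s['orientation'],3).tolist())
print(rel([609,-129.5,195]))
E
```

```text
12.85 [432.5 -16.5 200. ] [-0.7  0.1  0.7  2.2 -0.1  0.8  0.3] [[-0.22, 0.975, 0.008], [0.976, 0.22, 0.003], [0.002, 0.009, -1.0]]
[-149.1  147.3    6.1]
```

move_arm:
  steps: "0 0 7 -30 30 0 255;0 0 14 -60 60 0 255;0 0 21 -90 90 0 255;0 0 27 -120 118 2 255;0 0 27 -149 147 5 255;0 0 27 -149 147 5 255;0 0 27 -149 147 5 255;0 0 27 -149 147 5 255;0 0 27 -149 147 5 255"

```text
time_s: 13.75
tcp_pos: [605.5, -128.8, 191.2]
orientation: [[0.247, 0.969, -0.001], [0.969, -0.247, 0.001], [0.001, -0.001, -1.0]]
force: [0.0, 0.3, -0.8]
finger_gap: 34.2
grip_force: 60.3
```

```bash
python3 - <<'E'
from look import *
s=sense(); print(s['time_s'],np.round(s['tcp_pos'],1),np.round(s['orientation'],3).tolist())
print(rel([609,-129.5,52]))
E
```

```text
13.75 [ 605.5 -128.8  191.2] [[0.247, 0.969, -0.001], [0.969, -0.247, 0.001], [0.001, -0.001, -1.0]]
[ -0.    3.7 139.2]
```

move_arm:
  steps: "0 0 0 0 3 45 255;0 0 0 0 3 85 255;0 0 0 0 3 120 255;0 0 0 0 3 138 255;0 0 0 0 3 138 255;0 0 0 0 3 138 110;0 0 0 0 3 138 110;0 0 0 0 3 138 110;0 0 0 0 3 138 110;0 0 0 0 3 138 110"

```text
time_s: 14.75
tcp_pos: [609.8, -130.6, 54.0]
orientation: [[0.247, 0.969, 0.001], [0.969, -0.247, 0.0], [0.0, 0.001, -1.0]]
force: [0.8, -0.7, 0.2]
finger_gap: 48.2
grip_force: 0.0
```

move_arm:
  steps: "0 0 0 0 0 -40 110;0 0 0 0 0 -90 110;0 0 0 0 0 -140 110;0 0 0 0 0 -150 110;0 0 0 0 0 -150 0;0 0 0 0 0 -150 0"

```text
time_s: 15.35
tcp_pos: [608.7, -129.9, 202.1]
orientation: [[0.247, 0.969, -0.002], [0.969, -0.247, 0.001], [0.0, -0.002, -1.0]]
force: [0.2, 0.5, -0.3]
finger_gap: 75.8
grip_force: 0.0
```

```bash
python3 - <<'E'
from look import *
s=sense(); print(s['time_s'],np.round(s['tcp_pos'],1),np.round(s['qpos'],2),np.round(s['orientation'],3).tolist())
cal=K('wrist'); save('wrist','w5.png')
for q,z in(('tin_mouth',90),('tin_floor',9),('matchbox_mid',17)):
    for e in landmark_of(q,'wrist')[:1]: print(q,e,atz('wrist',e['xy'],z,cal))
print(rel([560.3,64.8,175]))
E
```

```text
15.35 [ 608.7 -129.9  202.1] [-0.4  0.5  0.7  1.8 -0.4  1.   0.2] [[0.247, 0.969, -0.002], [0.969, -0.247, 0.001], [0.0, -0.002, -1.0]]
tin_mouth {'xy': [272.8, 210.6], 'score': 0.96} [ 608.1 -128.2   90. ]
matchbox_mid {'xy': [274.7, 189.1], 'score': 0.63} [ 608.7 -130.1   17. ]
[177.  -95.   26.6]
```

View pics/w5.png

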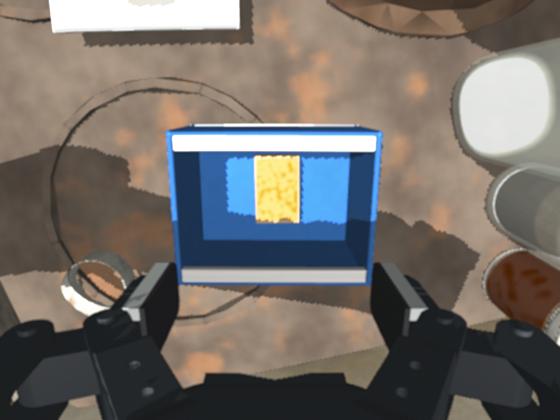

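Matchbox lies flat in the tin (277,188); mouth centre agrees with earlier estimates. Back to the lid.

move_arm:
  steps: "0 0 -8.5 35 -19 0 0;0 0 -17 70 -38 0 0;0 0 -25.5 105 -57 0 0;0 0 -34 140 -76 0 0;0 0 -42.5 177 -95 0 0;0 0 -51 177 -95 0 0;0 0 -59.5 177 -95 0 0;0 0 -68 177 -95 0 0;0 0 -76.5 177 -95 0 0;0 0 -85 177 -95 0 0"

```text
time_s: 16.55
tcp_pos: [560.7, 64.4, 202.2]
orientation: [[-0.946, 0.325, -0.002], [0.325, 0.946, -0.001], [0.002, -0.001, -1.0]]
force: [-0.4, -0.0, -0.8]
finger_gap: 85.1
grip_force: 0.0
```

move_arm:
  steps: "0 0 -5.3 0 0 10 0;0 0 -5.3 0 0 10 0;0 0 -5.3 0 0 10 0;0 0 -5.3 0 0 10 0"

```text
time_s: 16.95
tcp_pos: [561.3, 64.4, 193.2]
orientation: [[-0.97, 0.244, -0.0], [0.244, 0.97, -0.0], [0.0, -0.0, -1.0]]
force: [-0.8, -0.6, -0.1]
finger_gap: 85.5
grip_force: 0.0
```

```bash
python3 - <<'E'
from look import *
s=sense(); print(s['time_s'],np.round(s['tcp_pos'],1),np.round(s['qpos'],2),np.round(s['orientation'],3).tolist())
cal=K('wrist'); im=get_image('wrist'); rect('lid_rim',29,cal); orange(cal,im,46)
print(rel([560.3,64.8,59]))
E
```

```text
16.95 [561.3  64.4 193.2] [-0.5  0.4  0.4  1.9 -0.2  0.9  1.3] [[-0.97, 0.244, -0.0], [0.244, 0.97, -0.0], [0.0, -0.0, -1.0]]
lid_rim rect 0.85 ((560.1328125, 65.47048950195312), (109.81542205810547, 139.20872497558594), 75.9570541381836)
orange [229 177   9  46 377] [553.6  34.7  46. ]
orange [312 177   9  46 340] [568.8  94.5  46. ]
[  1.1   0.  134.4]
```

move_arm:
  steps: "0 0 0 1 0 45 0;0 0 0 1 0 90 0;0 0 0 1 0 125 0;0 0 0 1 0 134 0;0 0 0 1 0 134 0;0 0 0 1 0 134 150;0 0 0 1 0 134 255;0 0 0 1 0 134 255;0 0 0 1 0 134 255;0 0 0 1 0 134 255"

```text
time_s: 18.05
tcp_pos: [562.3, 64.7, 62.2]
orientation: [[-0.97, 0.243, 0.005], [0.243, 0.97, 0.001], [-0.005, 0.002, -1.0]]
force: [-1.8, 0.0, 9.8]
finger_gap: 44.7
grip_force: 60.9
```

move_arm:
  steps: "0 0 0 0 0 -30 255;0 0 0 0 0 -80 255;0 0 0 0 0 -120 255;0 0 0 0 0 -125 255;0 0 0 0 0 -125 255;0 0 0 0 0 -125 255"

```text
time_s: 18.65
tcp_pos: [559.0, 64.8, 183.2]
orientation: [[-0.97, 0.242, -0.002], [0.242, 0.97, -0.0], [0.002, -0.001, -1.0]]
force: [-1.0, -0.5, -2.0]
finger_gap: 44.8
grip_force: 62.1
```

```bash
python3 - <<'E'
from look import *
s=sense(); print(s['time_s'],np.round(s['tcp_pos'],1),np.round(s['orientation'],3).tolist(),rel([607.8,-128.7,185]))
E
```

```text
18.65 [559.   64.8 183.2] [[-0.97, 0.242, -0.002], [0.242, 0.97, -0.0], [0.002, -0.001, -1.0]] [ -94.2 -175.9   -1.9]
```

move_arm:
  steps: "0 0 0 -23 -44 0 255;0 0 0 -46 -88 0 255;0 0 0 -69 -132 0 255;0 0 0 -84 -160 0 255;0 0 0 -93.5 -176 0 255;0 0 0 -93.5 -176 0 255;0 0 0 -93.5 -176 0 255;0 0 0 -93.5 -176 0 255;0 0 0 -93.5 -176 0 255"

```text
time_s: 19.55
tcp_pos: [608.1, -126.8, 183.7]
orientation: [[-0.971, 0.24, -0.001], [0.24, 0.971, 0.001], [0.001, 0.001, -1.0]]
force: [0.1, 0.6, -2.4]
finger_gap: 44.8
grip_force: 62.2
```

```bash
python3 - <<'E'
from look import *
s=sense(); print(s['time_s'],np.round(s['tcp_pos'],1),np.round(s['orientation'],3).tolist(),s['force'])
cal=K('wrist'); im=get_image('wrist'); rect('lid_rim',s['tcp_pos'][2]-29.5,cal)
for e in landmark_of('tin_mouth','wrist')[:1]: print(e, atz('wrist',e['xy'],90,cal))
print(rel([608.1,-128.9,185]))
E
```

```text
19.55 [ 608.1 -126.8  183.7] [[-0.971, 0.24, -0.001], [0.24, 0.971, 0.001], [0.001, 0.001, -1.0]] [ 0.1  0.6 -2.4]
lid_rim rect 0.92 ((602.5057983398438, -125.31259155273438), (106.78316497802734, 131.52879333496094), 76.2440414428711)
[-0.1 -1.2 -0.7]
```

move_arm:
  steps: "0 0 0 0 -1 15 255;0 0 0 0 -1 30 255;0 0 0 0 -1 35 255;0 0 0 0 -1 40 255;0 0 0 0 -1 45 255;0 0 0 0 -1 45 255"

```text
time_s: 20.3
tcp_pos: [607.7, -129.6, 138.5]
orientation: [[-0.97, 0.242, -0.001], [0.242, 0.97, 0.0], [0.001, -0.0, -1.0]]
force: [-0.2, 0.5, -2.1]
finger_gap: 44.8
grip_force: 62.2
```

move_arm:
  steps: "0 0 0 0 0 5 255;0 0 0 0 0 10 255;0 0 0 0 0 12 255;0 0 0 0 0 14 255;0 0 0 0 0 14 255"

```text
time_s: 20.8
tcp_pos: [607.9, -129.6, 127.3]
orientation: [[-0.97, 0.243, -0.0], [0.243, 0.97, 0.001], [0.0, 0.001, -1.0]]
force: [-6.6, 2.2, 10.7]
finger_gap: 45.1
grip_force: 63.9
```

move_arm:
  steps: "0 0 0 0 0 0 100;0 0 0 0 0 0 0;0 0 0 0 0 0 0;0 0 0 0 0 0 0;0 0 0 0 0 0 0;0 0 0 0 0 -30 0;0 0 0 0 0 -75 0;0 0 0 0 0 -75 0;0 0 0 0 0 -75 0"

```text
time_s: 21.7
tcp_pos: [608.8, -129.9, 201.6]
orientation: [[-0.97, 0.242, 0.003], [0.242, 0.97, -0.0], [-0.003, 0.001, -1.0]]
force: [0.0, 0.8, -0.6]
finger_gap: 85.5
grip_force: 0.0
```

```bash
python3 - <<'E'
from look import *
s=sense(); print(s['time_s'],np.round(s['tcp_pos'],1),s['force'])
cal=K('wrist'); im=save('wrist','w6.png'); rect('lid_rim',94,cal); orange(cal,im,111)
a,b=[save(n,n+'6.png')[180:300,280:420] for n in('scene','side')]
cv2.imwrite('pics/c6.png',np.hstack([cv2.resize(i,(400,343)) for i in (a,b)])[:,:,::-1])
E
```

```text
21.7 [ 608.8 -129.9  201.6] [ 0.   0.8 -0.6]
lid_rim rect 0.82 ((606.0264282226562, -129.20074462890625), (109.84584045410156, 139.39454650878906), 75.81085205078125)
orange [216 193  12  56 577] [ 600.1 -159.9  111. ]
orange [322 193  11  56 534] [615.6 -99.2 111. ]
```

View pics/c6.png

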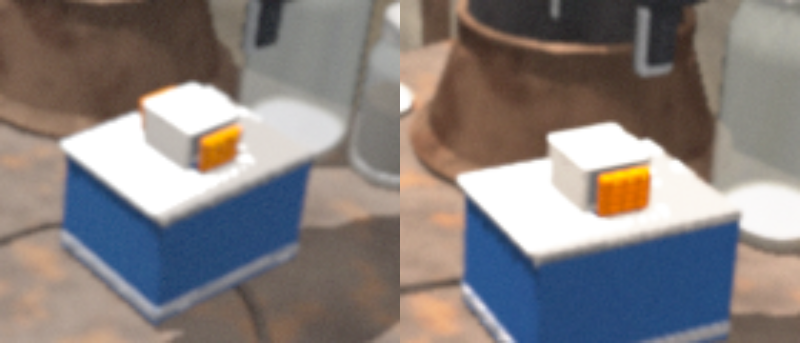

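Lid appears home with both buttons out. Press the turret top with shut fingers to be sure.

move_arm:
  steps: "0 0 0 0 0 0 255;0 0 0 0 0 0 255;0 0 0 0 0 0 255;0 0 0 0 0 20 255;0 0 0 0 0 40 255;0 0 0 0 0 46 255;0 0 0 0 0 50 255;0 0 0 0 0 50 255"

```text
time_s: 22.7
tcp_pos: [608.2, -129.7, 150.3]
orientation: [[-0.97, 0.242, -0.0], [0.242, 0.97, -0.0], [0.0, -0.0, -1.0]]
force: [0.5, -0.1, 0.0]
finger_gap: -0.0
grip_force: 0.0
```

move_arm:
  steps: "0 0 0 0 0 1.5 255;0 0 0 0 0 3 255;0 0 0 0 0 3 255"

```text
time_s: 23.0
tcp_pos: [608.7, -129.9, 149.1]
orientation: [[-0.97, 0.242, 0.002], [0.242, 0.97, 0.0], [-0.002, 0.001, -1.0]]
force: [-1.2, 0.8, 5.8]
finger_gap: -0.1
grip_force: 3.1
```

Contact at 149 is exactly the expected home height (127 + 22). A bit more push, then clear off.

move_arm:
  steps: "0 0 0 0 0 2 255;0 0 0 0 0 3 255;0 0 0 0 0 3 255"

```text
time_s: 23.3
tcp_pos: [608.8, -129.9, 149.0]
orientation: [[-0.97, 0.242, 0.003], [0.242, 0.97, 0.002], [-0.002, 0.002, -1.0]]
force: [-7.4, 3.0, 21.4]
finger_gap: -0.0
grip_force: 11.2
```

move_arm:
  steps: "0 0 0 0 0 -30 255;0 0 0 0 0 -80 255;0 0 0 0 0 -110 255;0 0 0 0 0 -110 255;0 0 0 0 0 -110 255"

```text
time_s: 23.8
tcp_pos: [608.4, -129.7, 255.4]
orientation: [[-0.97, 0.242, 0.002], [0.242, 0.97, 0.0], [-0.002, 0.001, -1.0]]
force: [0.1, -0.4, -1.0]
finger_gap: -0.0
grip_force: 0.0
```

```bash
python3 - <<'E'
from look import *
s=sense(); print(s['time_s'],np.round(s['tcp_pos'],1),s['force'])
cal=K('wrist'); im=save('wrist','w7.png'); rect('lid_rim',94,cal); orange(cal,im,111)
print(finish_job())
E
```

```text
23.8 [ 608.4 -129.7  255.4] [ 0.1 -0.4 -1. ]
lid_rim rect 0.74 ((606.23681640625, -129.0679473876953), (109.96418762207031, 139.2406005859375), 76.02222442626953)
orange [228 176   9  46 380] [ 599.7 -159.4  111. ]
orange [312 176   9  46 351] [614.7 -99.4 111. ]
the job is handed in; nothing more can be done
None
```

I put the matchbox in the tin and the lid back on, and handed the job in at about 24 s; the hand-in gave no verdict. A 21 N push moved the lid no further, both buttons measure as far apart as when free, and it sits about 2–3 mm off the mouth centre (6 mm allowed).

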